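Push the grinding wheels home in their rack

ROBOT

A 6-joint arm with a two-finger parallel gripper is mounted at the origin on the work surface. World frame = base frame: x ahead of the robot, y to its left, z up, the work surface at z = 0. Lengths are in m, angles in rad, forces in N, time in s.
With the tool pointing down it reaches from about 0.4 to 0.825 m from the base axis. Payload 7 kg.
Tool frame: the origin (TCP) lies on the centre line of the jaws, within the pads' length; the fingertips stand 22 mm ahead of it and the grasp point (between the pads) lies 3 mm ahead of it; z points along the fingers, y is the line along which they close (so a half turn about z gives the same grasp; the last joint's range is limited). The gripper opens to 88 mm and grips with 3 to 60 N. Pads are 19 mm wide; open, the fingers measure 130 mm over their backs; the gripper's body (78 mm by 193 mm) begins 47 mm behind the grasp point.
Start: joints at [-1.01, 0.359, 0.012, 0, -1.224, -0.288], TCP at [0.182, -0.65, 0.249] pointing down, gripper open.
Joint ranges: [-3.07, 3.07], [-1.43, 2.12], [-1.02, 1.25], [-3.03, 1.67], [-3.05, -0], [-3.03, 3.03]. Speed limits (rad/s): [2.39, 2.39, 3.01, 3.14, 3.14, 3.14].

INTERFACE

Orientations are given as [roll, pitch, yaw] about the fixed x, y, z axes, in that order (R = Rz(yaw) Ry(pitch) Rx(roll)).
In Python, from station import monitor, viewer, order gives the robot as it stands. The module is installed in compiled form; this text tells all that it offers.
- The arm moves only by the tool servo_tool, never from a script. Its argument "targets" is a list of rows, each an object with "angular": the turn, a rotation vector about the tool's x, y, z in degrees, a list of three; "xyz": the shift along the tool's x, y, z in cm, a list of three; "claw": the finger opening in cm, from 0 to 8.76. A call has 1 to 20 rows; each row shifts and turns the commanded pose from where the row before left it, along the tool's axes as they then stand; what a row does not reach is not made up. A row lasts 1/10 s, in which the tool goes at most 50 mm and 8.59 degrees, less where a joint would pass 70% of its speed; a pose out of reach is approached as far as the arm can. A call is refused whole if a number of a shift passes 5 or a number of a turn 8.59, either way. A call with a gripper value outside its range is refused whole. The fingers move at their own pace and stop on an object; "force" is the grip in N (left out, the last holds). Time passes only in rows, so rows that do not move let the fingers close. It gives the time, the measured TCP pose, the force, the opening and the grip force at its end, in the units of the state.
- monitor.get_state(): the state, without advancing time (a new reading comes with each control period).
- viewer.grab_frame(name): name is "side" or "top" or "wrist"; returns a dict with "color" (400x640x3 uint8, blue, green, red), "fovy" (degrees; the focal length in pixels is half the picture's height over the tangent of half this angle, whatever the lens; pixels are square), "cx", "cy" (the principal point, pixels), "k1" (the pictures are not rectified: a ray, as slopes to the right and down, at radius r is drawn at 1 + k1 r^2 times it, then the intrinsics apply), "R" (3x3) and "t" (3): a world point X has camera coordinates R X + t. Camera axes: x right, y down, z forward; pixel columns grow to the right and rows downward; lengths in m; the calibration is good to about 2 mm. A picture is of the moment at which its call begins. There is no depth.
- order.job_done(): hands the job in; it is judged then, once.
The state is a dict: "t": time; "q": joint angles; "qd": joint speeds; "joint_efforts": joint torques, N m; "eef_pos": TCP position; "ee_rot": TCP orientation; "force": force on the tool from outside, world axes, zero at the start; "moment": the same for the moment, N m; "width": finger opening in m; "gripper_force": force on a finger pad.
Only numpy, scipy, OpenCV 4.12 (cv2) and the standard library are available. Lean on these libraries where they do the work, as an engineer would, in place of code of your own. Each camera call takes 0.05 s, during which the arm holds its last target. There are 200 camera calls.

TASK

Two of the three small grinding wheels in the beech rack are still standing at the mouths of their slots. With a fingertip, gently roll each of them up its sloped slot, over the crest and into the hollow against the end stop, so that it stays there and cannot roll back; don't lift them or flick them up, they chip. Leave the wheel that is already home and the other things on the bench as they are, and finish clear of everything.

Things in the scene. Friction and masses are not known exactly. Their poses are not given: they have to be found in the camera images.
- rack: A plywood board 230 x 172 x 8 mm fixed on the bench, carrying three like beech slots side by side, in any order, middles 56 mm apart. Origin: centre of its underside; x as in the slots.
- lane_a: Fixed slot of waxed beech, 218 mm long, 44.5 wide. Origin: centre of its underside, 8 mm above the bench; z up, x along the slot from its open mouth up to its end stop, y across. Inside it is 22.5 mm wide; the cheeks rise 24 mm above its floor. Floor height above the origin: landing, level, 10 mm, from x = -100 to -45 (a sill 4 mm high in front of it); then a 12 degree ramp.
- lane_b: Fixed slot, same shape and axes as lane_a. The ramp climbs from x = -45 mm (floor 10 mm up) to a crest at x = +35 (27 mm up); beyond it the floor falls at 12 degrees, a shallow hollow, to the upright end stop with its face at x = +95 mm, its top 78 mm up. The centre of a wheel is 47.5 mm above the slot's origin on the landing, 64.5 over the crest, 60.5 when home.
- lane_c: Fixed slot, same shape and axes as lane_a; its wheel is already home. In every slot a wheel let go short of the crest rolls back down to the landing; once its centre is past the crest it settles by itself into the hollow against the stop.
- wheel_a: A grey grinding wheel, 75 mm diameter, 20 mm thick, about 0.2 kg, standing on its rim in the slot of lane_a, on the landing at the mouth at the start, to be rolled home. Origin: the centre of the wheel; y along its axle (across the slot).
- wheel_b: A grey grinding wheel, 75 mm diameter, 20 mm thick, about 0.2 kg, standing on its rim in the slot of lane_b, on the landing at the mouth at the start, to be rolled home. Origin: the centre of the wheel; y along its axle.
- wheel_c: A grey grinding wheel, 75 mm diameter, 20 mm thick, about 0.2 kg, standing on its rim in the slot of lane_c, already home in the hollow against the stop; leave it there. Origin: the centre of the wheel; y along its axle.
- home_a (a point): Where the centre of wheel_a is when it sits home in lane_a: x = +57.8 mm, z = 60.5 mm in the frame of lane_a.
- home_b (a point): The same point for wheel_b in lane_b.
- home_c (a point): The same point for wheel_c in lane_c.
- mallet: A loose mallet lying along its x, 240 mm long, 33 mm high, head 100 mm across with two yellow plastic faces at the +x end; origin: half-way along, on the bench. Not to be moved.
- jar: A loose amber glass jar with a metal lid, 60 mm diameter, 60 mm high; origin: centre of its foot. Not to be moved.
Things that resemble listed ones, but are neither listed nor needed, are in the scene too. What is shaped like the wheel_a but pink or yellow is not meant.

How it is judged:
By the outcome, as a careful person would: the job done as asked, in the order asked, and still so for the second after the job is handed in, with the robot touching nothing.
It also fails if it takes over 48 s, if anything falls off the work surface, if the arm or the gripper's body presses on something with over 40 N, if the wrist force passes 120 N, or if a joint passes its speed limit or range.

## Working session

There is one attempt and no reset: what is moved stays moved. The work goes in short steps, Python scripts to look and compute and a tool call to move; the robot and the scene stay as the last step left them, time stands still between calls to the robot, and variables do not carry over. Pictures are saved under pics/ and viewed, at most 10 in all, crops included, and the job is handed in when it is done.

Besides the shell and the picture viewer there is one more tool, called as name(argument=value, ...) on one line, values as JSON. servo_tool: Moves the arm, as the interface text tells. Its arguments: {"type":"object","properties":{"targets":{"type":"array"},"force":{"type":"number"}},"required":["targets"]}

```bash
mkdir -p pics; cat > h.py <<'E'
import numpy as np, cv2, pickle
from station import monitor, viewer, order
def grab(n,f):
    d=viewer.grab_frame(n); cv2.imwrite('pics/%s.png'%f,d['color']); pickle.dump(d,open(f+'.pkl','wb')); return d
def K(d):
    f=200/np.tan(np.radians(d['fovy'])/2); return f
def proj(d,X):
    c=np.asarray(X,float).reshape(-1,3)@np.array(d['R']).T+np.array(d['t']); s=c[:,:2]/c[:,2:]
    s=s*(1+d['k1']*(s**2).sum(1,keepdims=True)); return s*K(d)+[d['cx'],d['cy']]
def ray(d,p):
    s0=(np.asarray(p,float)-[d['cx'],d['cy']])/K(d); s=s0.copy()
    for _ in range(30): s=s0/(1+d['k1']*(s@s))
    R=np.array(d['R']); return -R.T@np.array(d['t']), R.T@np.append(s,1)
def onz(d,p,z):
    o,v=ray(d,p); return o+v*(z-o[2])/v[2]
E
python3 - <<'E'
from h import *
for n in('top','side'):
    d=grab(n,n+'0'); print(n,d['fovy'],d['k1'],-np.array(d['R']).T@d['t'])
s=monitor.get_state(); print(s)
E
```

```text
top 43.039003975159275 -0.0704139229760279 [ 0.47997574 -0.02376626  1.28165627]
side 53.190027651118506 -0.10012684158195079 [0.20211088 0.66656368 0.68266932]
{'t': 0.1, 'q': array([-1.00989509e+00,  3.59331386e-01,  1.11561962e-02, -2.68828316e-04,
       -1.22408992e+00, -2.88114471e-01]), 'qd': array([ 0.00069942, -0.00221368,  0.00198591,  0.00024279,  0.00101924,
       -0.00144366]), 'joint_efforts': array([-2.00600945e-03, -5.84162772e+01,  2.93751884e+01,  7.01561853e+00,
        1.01295396e-02, -5.31374019e-05]), 'eef_pos': array([ 0.18172621, -0.64966944,  0.24771556]), 'ee_rot': array([ 3.14011259e+00, -1.75069705e-04, -2.86889729e+00]), 'force': array([ 0.27762663, -0.98241217,  0.17781253]), 'moment': array([-0.0426999 ,  0.01723287, -0.02611532]), 'gripper_force': 0.0, 'width': 0.08783324172831176}
```

View pics/top0.png

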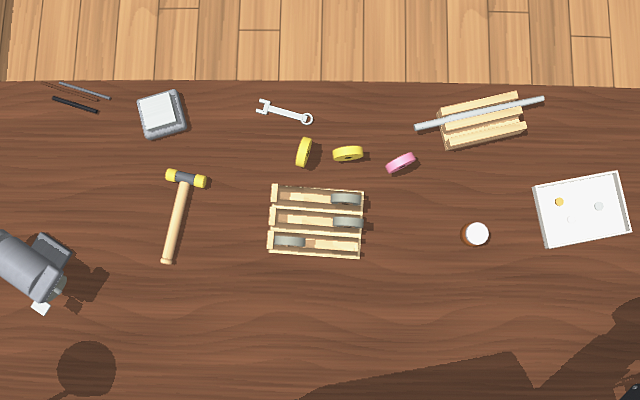

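View pics/side0.png

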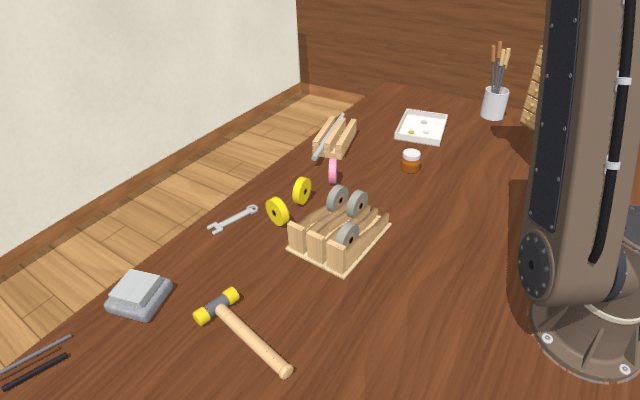

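The top view shows three grey wheels in the rack: (345,198) and (348,221) at the right-hand mouths, and (289,240) home by the tall stops on the left. Possible mix-ups are yellow wheels at (304,152) and (348,153), and a pink one at (401,163), none of them meant. The mallet is at (180,215) and the jar at (476,233). Next I check this in a close crop.

```bash
python3 - <<'E'
from h import *
d=pickle.load(open('top0.pkl','rb'))
c=d['color'][170:270,255:380]; cv2.imwrite('pics/crop0.png',cv2.resize(c,None,fx=6,fy=6,interpolation=cv2.INTER_CUBIC))
for p in[(345,198),(348,221),(289,240)]: print(onz(d,p,.08))
for p in [(304,152),(348,153),(401,163),(476,233),(180,215)]: print(p,onz(d,p,.03))
E
```

```text
[ 0.62904792 -0.05664879  0.08      ]
[ 0.57415493 -0.06446835  0.08      ]
[0.52672525 0.07473953 0.08      ]
(304, 152) [0.75015143 0.04635939 0.03      ]
(348, 153) [ 0.7490884  -0.06414148  0.03      ]
(401, 163) [ 0.72562643 -0.19698863  0.03      ]
(476, 233) [ 0.55323709 -0.38298218  0.03      ]
(180, 215) [0.5862677  0.35411465 0.03      ]
```

View pics/crop0.png

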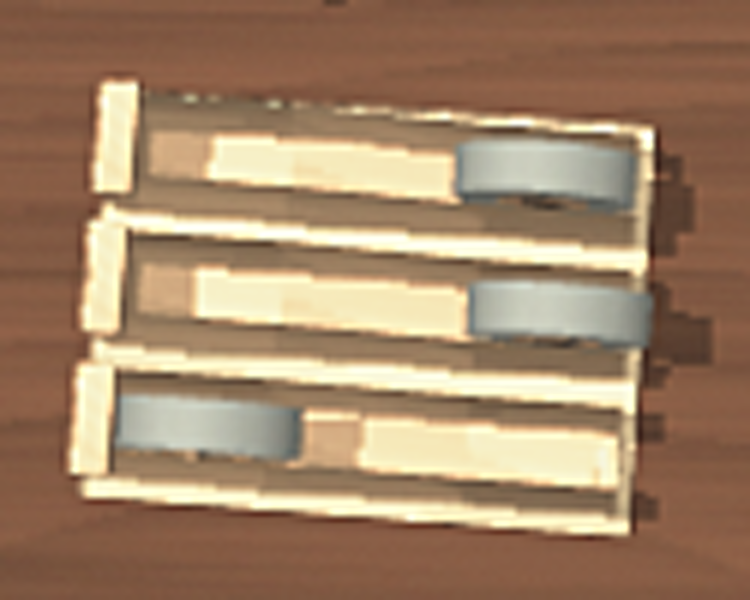

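The crop confirms the choice. The grey wheels at crop (547,170) and (560,310) stand at the mouths, and the one at (207,425) is home against its stop. The three stop tops are at (116,137), (104,276) and (92,417). Next I fit the rack pose.

```bash
cat > fit.py <<'E'
from h import *
from scipy.optimize import least_squares
d=pickle.load(open('top0.pkl','rb'))
# lane 0 = top in picture (far), y_lane offset
obs=[];mod=[]
C={0:[(100,80),(140,84),(132,192),(92,188)],1:[(90,219),(130,224),(121,334),(81,328)],2:[(78,361),(116,366),(107,475),(68,472)]}
W={0:[(457,637,170),.0475],1:[(468,652,310),.0475],2:[(115,300,425),.0605]}
E=lambda p:(p[0]/6+255-.4,p[1]/6+170-.4)
def pose(v,X):
    c,s=np.cos(v[2]),np.sin(v[2]); X=np.array(X); return np.stack([v[0]+c*X[:,0]-s*X[:,1],v[1]+s*X[:,0]+c*X[:,1],X[:,2]],1)
yl=lambda i:(-1+i)*-.056 if SG>0 else (-1+i)*.056
for SG in(-1,1):
  def res(v):
    X=[];P=[]
    for i in C:
        X+=[(.109,yl(i)-SG*-.02225,.086),(.095,yl(i)-SG*-.02225,.086),(.095,yl(i)+SG*-.02225,.086),(.109,yl(i)+SG*-.02225,.086)]; P+=[E(p) for p in C[i]]
    return (proj(d,pose(v,X))-np.array(P)).ravel()
  r=least_squares(res,[.6,0,1.57]); print(SG,r.x,np.sqrt(r.cost*2/24))
  if SG==-1 or r.cost<best[0]: best=(r.cost,r.x,SG)
_,v,SG=best
SGb=SG
c,s=np.cos(v[2]),np.sin(v[2])
for i in C:
    (a,b,m),zc=W[i]; w=onz(d,E(((a+b)/2,m)),.008+zc+.0375); w2=(onz(d,E((a,m)),.02+zc)+onz(d,E((b,m)),.02+zc))/2
    for q in(w,w2):
        dx,dy=q[0]-v[0],q[1]-v[1]; print(i,'lane x,y mm',1e3*(c*dx+s*dy),1e3*(-s*dx+c*dy-yl(i)),'world',q)
np.save('rack.npy',np.append(v,SG))
E
python3 fit.py; python3 - <<'E'
from h import *
d=pickle.load(open('side0.pkl','rb')); print('cup',onz(d,(495,118),0))
v=np.load('rack.npy'); print(v)
E
```

```text
-1 [0.57762665 0.01410316 1.51346718] 0.34579694294735747
1 [0.58919414 0.21778407 4.65634352] 4.4234739891583725
0 lane x,y mm -69.21879712867381 1.950464003269814 world [ 0.62762131 -0.05809884  0.093     ]
0 lane x,y mm -69.76277661951801 -1.2550811675248394 world [ 0.63079042 -0.0588256   0.0675    ]
1 lane x,y mm -78.14776554947464 0.6444258785766356 world [ 0.57250559 -0.0638793   0.093     ]
1 lane x,y mm -78.88422120425594 -1.3842784491348323 world [ 0.57448876 -0.06473079  0.0675    ]
2 lane x,y mm 54.92867718153191 0.1497327133460069 world [0.52471645 0.07215885 0.106     ]
2 lane x,y mm 57.09728865573032 -0.692528746148155 world [0.52568159 0.07427564 0.0805    ]
cup [ 0.40101012 -0.89868407  0.        ]
[ 0.57762665  0.01410316  1.51346718 -1.        ]
```

servo_tool(targets=[{"xyz":[0,0,0],"angular":[0,0,6.3],"claw":0},{"xyz":[0,0,0],"angular":[0,0,6.3],"claw":0},{"xyz":[0,0,0],"angular":[0,0,6.3],"claw":0},{"xyz":[-2.4,3.2,0],"angular":[0,0,0],"claw":0},{"xyz":[-2.4,3.2,0],"angular":[0,0,0],"claw":0},{"xyz":[-2.4,3.2,0],"angular":[0,0,0],"claw":0},{"xyz":[-2.4,3.2,0],"angular":[0,0,0],"claw":0},{"xyz":[-2.4,3.2,0],"angular":[0,0,0],"claw":0},{"xyz":[-2.4,3.2,0],"angular":[0,0,0],"claw":0},{"xyz":[-2.4,3.2,0],"angular":[0,0,0],"claw":0},{"xyz":[-2.4,3.2,0],"angular":[0,0,0],"claw":0},{"xyz":[-2.4,3.2,0],"angular":[0,0,0],"claw":0},{"xyz":[-2.4,3.2,0],"angular":[0,0,0],"claw":0},{"xyz":[-2.4,3.2,0],"angular":[0,0,0],"claw":0},{"xyz":[-2.4,3.2,0],"angular":[0,0,0],"claw":0},{"xyz":[-2.4,3.2,0],"angular":[0,0,0],"claw":0},{"xyz":[-2.4,3.2,0],"angular":[0,0,0],"claw":0},{"xyz":[-2.4,3.2,0],"angular":[0,0,0],"claw":0},{"xyz":[-2.4,3.2,0],"angular":[0,0,0],"claw":0},{"xyz":[0,0,0],"angular":[0,0,0],"claw":0}])

```text
t: 2.1
eef_pos: [0.5968, -0.1575, 0.2475]
ee_rot: [3.141, -0.001, 3.088]
force: [-0.4, 0.4, -1.2]
width: -0.0001
gripper_force: 0.0
```

```bash
cat > st.py <<'E'
from h import *
import sys
s=monitor.get_state(); v=np.load('rack.npy'); c,sn=np.cos(v[2]),np.sin(v[2]); x=s['eef_pos']
dx,dy=x[0]-v[0],x[1]-v[1]
lx,ly=1e3*(c*dx+sn*dy),1e3*(-sn*dx+c*dy)
print('t',s['t'],'rackxy',lx.round(1),ly.round(1),'tipz',(x[2]*1e3-22).round(1),'yawerr',np.degrees((s['ee_rot'][2]-(v[2]-np.pi/2)-np.pi+np.pi)%(2*np.pi)-np.pi).round(2),s['ee_rot'],'F',np.round(s['force'],1),'w',s['width'])
E
python3 st.py
```

```text
t 2.1 rackxy -170.2 -28.9 tipz 225.5 yawerr 0.2 [ 3.14139091e+00 -6.69088289e-04  3.08777896e+00] F [-0.4  0.4 -1.2] w -0.00012425043212018112
```

servo_tool(targets=[{"xyz":[-1.4,1.35,0],"angular":[0,0,0],"claw":0},{"xyz":[-1.3,1.35,0],"angular":[0,0,0],"claw":0},{"xyz":[0,0,3.5],"angular":[0,0,0],"claw":0},{"xyz":[0,0,3.5],"angular":[0,0,0],"claw":0},{"xyz":[0,0,3.5],"angular":[0,0,0],"claw":0},{"xyz":[0,0,3.0],"angular":[0,0,0],"claw":0},{"xyz":[0,0,2.5],"angular":[0,0,0],"claw":0},{"xyz":[0,0,1.2],"angular":[0,0,0],"claw":0},{"xyz":[0,0,0],"angular":[0,0,0],"claw":0},{"xyz":[0,0,0],"angular":[0,0,0],"claw":0}])

```text
t: 3.1
eef_pos: [0.6238, -0.1354, 0.0775]
ee_rot: [-3.141, 0.001, 3.085]
force: [-0.3, -0.7, 0.2]
width: 0.0002
gripper_force: 0.0
```

```bash
python3 st.py; python3 - <<'E'
from h import *
d=grab('side','side1'); c=d['color'][150:300,230:430]; cv2.imwrite('pics/side1c.png',cv2.resize(c,None,fx=4,fy=4,interpolation=cv2.INTER_CUBIC))
E
```

```text
t 3.1 rackxy -146.6 -54.6 tipz 55.5 yawerr 0.02 [-3.14136792e+00  1.02735209e-03  3.08466927e+00] F [-0.3 -0.7  0.2] w 0.00019418316291266782
```

View pics/side1c.png

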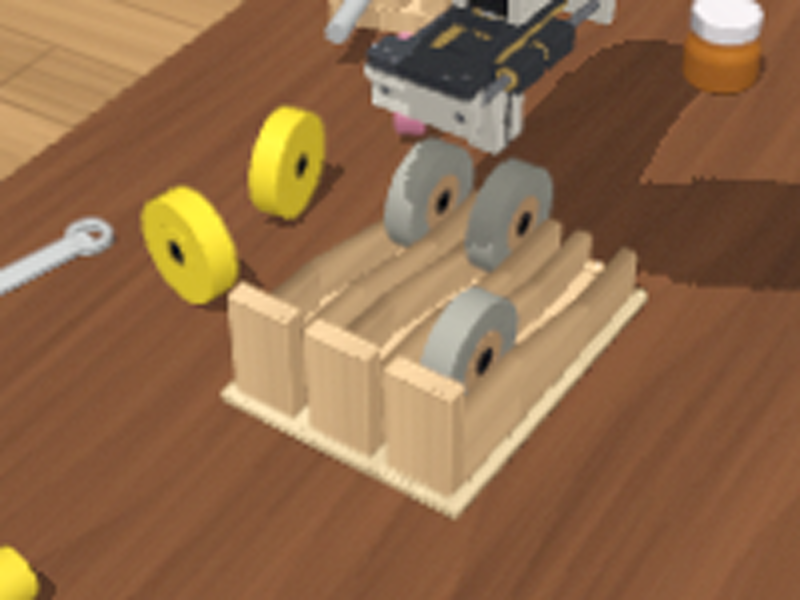

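The side crop shows the closed finger behind the far wheel (crop (430,190)), clear of the middle wheel (510,215). The cheeks follow the floor. Next I push slowly.

servo_tool(targets=[{"xyz":[-0.1,0.4,0.4],"angular":[0,0,0],"claw":0},{"xyz":[0,0.4,0],"angular":[0,0,0],"claw":0},{"xyz":[0,0.4,0],"angular":[0,0,0],"claw":0},{"xyz":[0,0.3,0],"angular":[0,0,0],"claw":0},{"xyz":[0,0.3,0],"angular":[0,0,0],"claw":0},{"xyz":[0,0.3,0],"angular":[0,0,0],"claw":0},{"xyz":[0,0.4,0],"angular":[0,0,0],"claw":0},{"xyz":[0,0.4,0],"angular":[0,0,0],"claw":0},{"xyz":[0,0.4,0],"angular":[0,0,0],"claw":0},{"xyz":[0,0.4,0],"angular":[0,0,0],"claw":0},{"xyz":[0,0.4,-0.08],"angular":[0,0,0],"claw":0},{"xyz":[0,0.4,-0.08],"angular":[0,0,0],"claw":0},{"xyz":[0,0.4,-0.08],"angular":[0,0,0],"claw":0},{"xyz":[0,0.4,-0.08],"angular":[0,0,0],"claw":0},{"xyz":[0,0,0],"angular":[0,0,0],"claw":0}])

```text
t: 4.65
eef_pos: [0.6271, -0.0819, 0.0759]
ee_rot: [3.141, 0.0, 3.085]
force: [0.2, -0.1, -0.1]
width: 0.0005
gripper_force: 0.1
```

```bash
python3 st.py; python3 - <<'E'
from h import *
d=grab('side','side2'); c=d['color'][150:300,230:430]; cv2.imwrite('pics/side2c.png',cv2.resize(c,None,fx=4,fy=4,interpolation=cv2.INTER_CUBIC))
E
```

```text
t 4.65 rackxy -93.1 -54.9 tipz 53.9 yawerr 0.04 [3.14140707e+00 3.50388867e-04 3.08490145e+00] F [ 0.2 -0.1 -0.1] w 0.00048781575168567085
```

View pics/side2c.png

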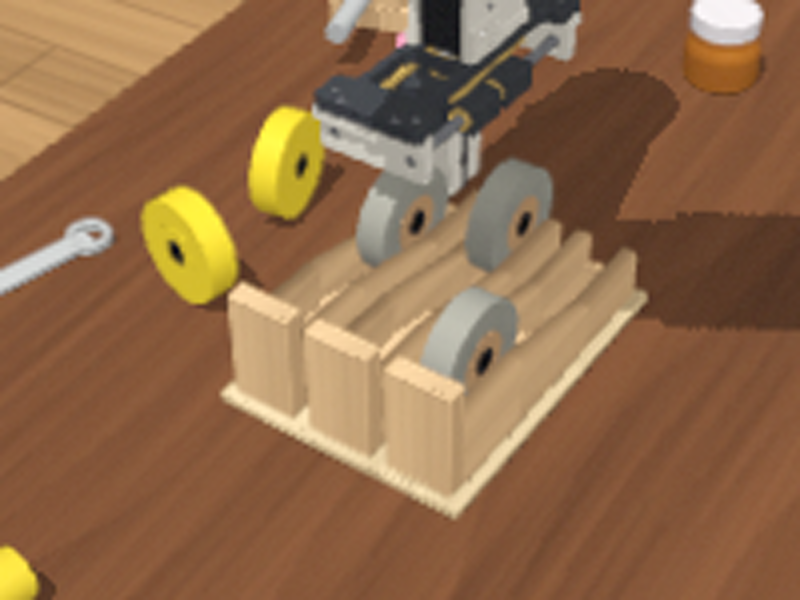

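The wheel is rolling in contact with the finger, with its hub at crop (418,220), and the forces are about zero. I continue up the ramp.

servo_tool(targets=[{"xyz":[0,0.4,-0.085],"angular":[0,0,0],"claw":0},{"xyz":[0,0.4,-0.085],"angular":[0,0,0],"claw":0},{"xyz":[0,0.4,-0.085],"angular":[0,0,0],"claw":0},{"xyz":[0,0.4,-0.085],"angular":[0,0,0],"claw":0},{"xyz":[0,0.4,-0.085],"angular":[0,0,0],"claw":0},{"xyz":[0,0.4,-0.085],"angular":[0,0,0],"claw":0},{"xyz":[0,0.4,-0.085],"angular":[0,0,0],"claw":0},{"xyz":[0,0.4,-0.085],"angular":[0,0,0],"claw":0},{"xyz":[0,0.4,-0.085],"angular":[0,0,0],"claw":0},{"xyz":[0,0.4,-0.085],"angular":[0,0,0],"claw":0},{"xyz":[0,0.4,-0.085],"angular":[0,0,0],"claw":0},{"xyz":[0,0.4,-0.085],"angular":[0,0,0],"claw":0},{"xyz":[0,0.4,-0.085],"angular":[0,0,0],"claw":0},{"xyz":[0,0.4,-0.085],"angular":[0,0,0],"claw":0},{"xyz":[0,0.4,-0.085],"angular":[0,0,0],"claw":0},{"xyz":[0,0.3,-0.06],"angular":[0,0,0],"claw":0},{"xyz":[0,0.3,-0.05],"angular":[0,0,0],"claw":0},{"xyz":[0,0,0],"angular":[0,0,0],"claw":0}])

```text
t: 6.5
eef_pos: [0.6307, -0.016, 0.0896]
ee_rot: [3.141, 0.0, 3.085]
force: [-0.2, -0.7, -0.0]
width: 0.0006
gripper_force: 0.1
```

```bash
python3 st.py; python3 - <<'E'
from h import *
d=grab('side','side3'); c=d['color'][150:300,230:430]; cv2.imwrite('pics/side3c.png',cv2.resize(c,None,fx=4,fy=4,interpolation=cv2.INTER_CUBIC))
v=np.load('rack.npy'); c,s=np.cos(v[2]),np.sin(v[2])
for x,z in((-69,.0555),(-35,.0585),(0,.0665),(20,.0705),(35,.0725),(57.8,.0685)):
    X=[v[0]+c*x/1e3+s*.056-s*.01,v[1]+s*x/1e3-c*.056+c*.01,z]; print(x,((proj(d,X)[0]-[230,150])*4).round())
E
```

```text
t 6.5 rackxy -27.0 -54.8 tipz 67.6 yawerr 0.03 [3.14127474e+00 1.10068790e-04 3.08479044e+00] F [-0.2 -0.7 -0. ] w 0.0005689945074607095
-69 [442. 197.]
-35 [412. 220.]
0 [380. 238.]
20 [361. 250.]
35 [347. 260.]
57.8 [324. 285.]
```

View pics/side3c.png

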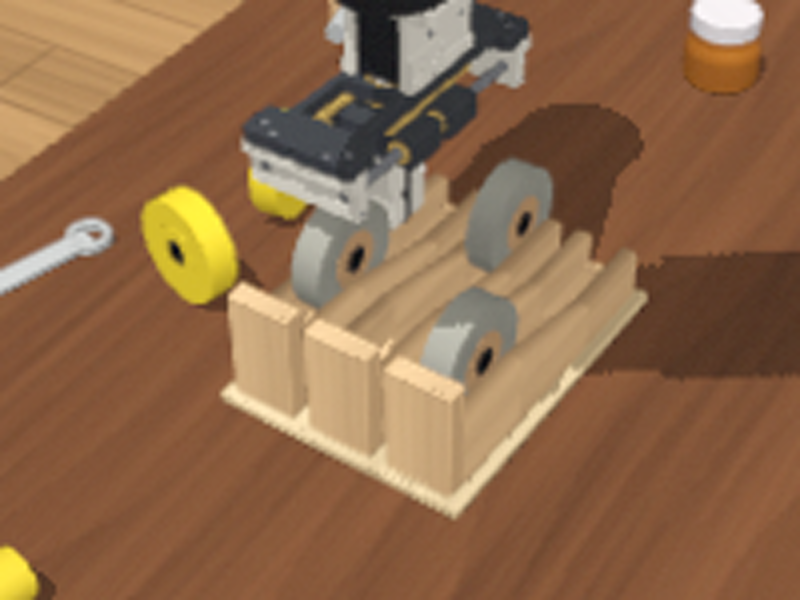

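The hub is at crop (356,258), about x = 28 mm, just short of the crest. I ease it over and follow, then retreat and go behind the middle wheel.

servo_tool(targets=[{"xyz":[0,0.2,-0.03],"angular":[0,0,0],"claw":0},{"xyz":[0,0.2,0],"angular":[0,0,0],"claw":0},{"xyz":[0,0.2,0],"angular":[0,0,0],"claw":0},{"xyz":[0,0.2,0],"angular":[0,0,0],"claw":0},{"xyz":[0,0.2,0],"angular":[0,0,0],"claw":0},{"xyz":[0,0.2,0],"angular":[0,0,0],"claw":0},{"xyz":[0,0.2,0],"angular":[0,0,0],"claw":0},{"xyz":[0,0.2,0],"angular":[0,0,0],"claw":0},{"xyz":[0,0.2,0],"angular":[0,0,0],"claw":0},{"xyz":[0,0.2,0],"angular":[0,0,0],"claw":0},{"xyz":[0,0,0],"angular":[0,0,0],"claw":0},{"xyz":[0,0,0],"angular":[0,0,0],"claw":0},{"xyz":[0,0,0],"angular":[0,0,0],"claw":0},{"xyz":[0,-1.5,0],"angular":[0,0,0],"claw":0},{"xyz":[0,-1.5,0],"angular":[0,0,0],"claw":0},{"xyz":[0,0,-3],"angular":[0,0,0],"claw":0},{"xyz":[0,0,-3],"angular":[0,0,0],"claw":0},{"xyz":[0,0,-2],"angular":[0,0,0],"claw":0},{"xyz":[0,0,0],"angular":[0,0,0],"claw":0}])

```text
t: 8.45
eef_pos: [0.6318, -0.0277, 0.1735]
ee_rot: [3.141, 0.006, 3.084]
force: [0.2, 0.5, -0.5]
width: 0.0007
gripper_force: 0.0
```

servo_tool(targets=[{"xyz":[1.4,-3,0],"angular":[0,0,0],"claw":0},{"xyz":[1.4,-3,0],"angular":[0,0,0],"claw":0},{"xyz":[1.4,-3,0],"angular":[0,0,0],"claw":0},{"xyz":[1.3,-3,0],"angular":[0,0,0],"claw":0},{"xyz":[0,0,0],"angular":[0,0,0],"claw":0},{"xyz":[0,0,0],"angular":[0,0,0],"claw":0}])

```text
t: 9.05
eef_pos: [0.5676, -0.1446, 0.1695]
ee_rot: [3.142, -0.0, 3.082]
force: [0.2, 0.3, 0.4]
width: 0.0003
gripper_force: 0.0
```

```bash
python3 st.py; python3 - <<'E'
from h import *
d=grab('side','side4'); c=d['color'][150:300,230:430]; cv2.imwrite('pics/side4c.png',cv2.resize(c,None,fx=4,fy=4,interpolation=cv2.INTER_CUBIC))
E
```

```text
t 9.05 rackxy -159.0 0.9 tipz 147.5 yawerr -0.11 [ 3.14153493e+00 -4.56413523e-04  3.08226399e+00] F [0.2 0.3 0.4] w 0.0002961515387620323
```

View pics/side4c.png

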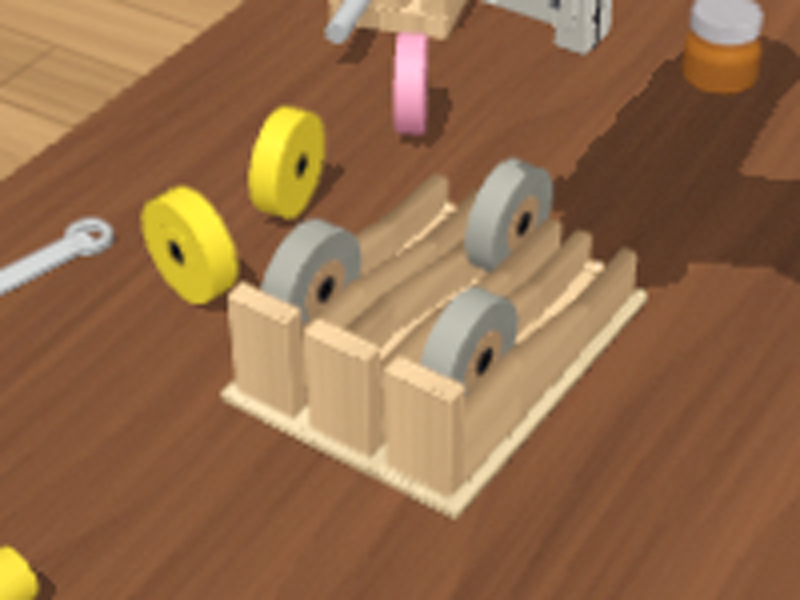

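The far wheel is home: its hub is at crop (326,288) against a predicted (324,285). Next is the middle one.

servo_tool(targets=[{"xyz":[-0.1,0.2,2.5],"angular":[0,0,0],"claw":0},{"xyz":[0,0,2.5],"angular":[0,0,0],"claw":0},{"xyz":[0,0,2.5],"angular":[0,0,0],"claw":0},{"xyz":[0,0,1.7],"angular":[0,0,0],"claw":0},{"xyz":[0,0,0.4],"angular":[0,0,0],"claw":0},{"xyz":[0,0,0],"angular":[0,0,0],"claw":0},{"xyz":[0,0,0],"angular":[0,0,0],"claw":0}])

```text
t: 9.8
eef_pos: [0.5703, -0.1411, 0.0747]
ee_rot: [-3.142, 0.001, 3.085]
force: [-0.8, -0.5, 0.6]
width: 0.0007
gripper_force: 0.0
```

```bash
python3 st.py
```

```text
t 9.8 rackxy -155.3 -1.6 tipz 52.7 yawerr 0.05 [-3.14152333e+00  1.08931988e-03  3.08518941e+00] F [-0.8 -0.5  0.6] w 0.0007327723633851649
```

servo_tool(targets=[{"xyz":[0.15,0.4,0.1],"angular":[0,0,0],"claw":0},{"xyz":[0,0.4,0],"angular":[0,0,0],"claw":0},{"xyz":[0,0.4,0],"angular":[0,0,0],"claw":0},{"xyz":[0,0.4,0],"angular":[0,0,0],"claw":0},{"xyz":[0,0.3,0],"angular":[0,0,0],"claw":0},{"xyz":[0,0.3,0],"angular":[0,0,0],"claw":0},{"xyz":[0,0.3,0],"angular":[0,0,0],"claw":0},{"xyz":[0,0.3,0],"angular":[0,0,0],"claw":0},{"xyz":[0,0.4,0],"angular":[0,0,0],"claw":0},{"xyz":[0,0.4,0],"angular":[0,0,0],"claw":0},{"xyz":[0,0.4,0],"angular":[0,0,0],"claw":0},{"xyz":[0,0.4,0],"angular":[0,0,0],"claw":0},{"xyz":[0,0.4,0],"angular":[0,0,0],"claw":0},{"xyz":[0,0.4,-0.085],"angular":[0,0,0],"claw":0},{"xyz":[0,0.4,-0.085],"angular":[0,0,0],"claw":0},{"xyz":[0,0.4,-0.085],"angular":[0,0,0],"claw":0},{"xyz":[0,0,0],"angular":[0,0,0],"claw":0}])

```text
t: 11.5
eef_pos: [0.5716, -0.0808, 0.0757]
ee_rot: [3.141, 0.0, 3.085]
force: [-0.6, 0.1, 0.5]
width: 0.0005
gripper_force: 0.1
```

```bash
python3 st.py
```

```text
t 11.5 rackxy -95.1 0.6 tipz 53.7 yawerr 0.04 [3.14141660e+00 4.64083550e-04 3.08488748e+00] F [-0.6  0.1  0.5] w 0.0004636087605865888
```

servo_tool(targets=[{"xyz":[0,0.4,-0.085],"angular":[0,0,0],"claw":0},{"xyz":[0,0.4,-0.085],"angular":[0,0,0],"claw":0},{"xyz":[0,0.4,-0.085],"angular":[0,0,0],"claw":0},{"xyz":[0,0.4,-0.085],"angular":[0,0,0],"claw":0},{"xyz":[0,0.4,-0.085],"angular":[0,0,0],"claw":0},{"xyz":[0,0.4,-0.085],"angular":[0,0,0],"claw":0},{"xyz":[0,0.4,-0.085],"angular":[0,0,0],"claw":0},{"xyz":[0,0.4,-0.085],"angular":[0,0,0],"claw":0},{"xyz":[0,0.4,-0.085],"angular":[0,0,0],"claw":0},{"xyz":[0,0.4,-0.085],"angular":[0,0,0],"claw":0},{"xyz":[0,0.4,-0.085],"angular":[0,0,0],"claw":0},{"xyz":[0,0.4,-0.085],"angular":[0,0,0],"claw":0},{"xyz":[0,0.4,-0.085],"angular":[0,0,0],"claw":0},{"xyz":[0,0.4,-0.085],"angular":[0,0,0],"claw":0},{"xyz":[0,0.4,-0.085],"angular":[0,0,0],"claw":0},{"xyz":[0,0.4,-0.085],"angular":[0,0,0],"claw":0},{"xyz":[0,0.3,-0.06],"angular":[0,0,0],"claw":0},{"xyz":[0,0,0],"angular":[0,0,0],"claw":0}])

```text
t: 13.3
eef_pos: [0.5753, -0.0139, 0.0897]
ee_rot: [3.141, 0.0, 3.085]
force: [-0.1, 0.1, -0.2]
width: 0.0005
gripper_force: 0.1
```

```bash
python3 st.py
```

```text
t 13.3 rackxy -28.1 0.7 tipz 67.7 yawerr 0.04 [3.14129498e+00 1.59826827e-04 3.08491120e+00] F [-0.1  0.1 -0.2] w 0.00046181059892133765
```

servo_tool(targets=[{"xyz":[0,0.2,-0.03],"angular":[0,0,0],"claw":0},{"xyz":[0,0.2,0],"angular":[0,0,0],"claw":0},{"xyz":[0,0.2,0],"angular":[0,0,0],"claw":0},{"xyz":[0,0.2,0],"angular":[0,0,0],"claw":0},{"xyz":[0,0.2,0],"angular":[0,0,0],"claw":0},{"xyz":[0,0.2,0],"angular":[0,0,0],"claw":0},{"xyz":[0,0.2,0],"angular":[0,0,0],"claw":0},{"xyz":[0,0.2,0],"angular":[0,0,0],"claw":0},{"xyz":[0,0.2,0],"angular":[0,0,0],"claw":0},{"xyz":[0,0.2,0],"angular":[0,0,0],"claw":0},{"xyz":[0,0.1,0],"angular":[0,0,0],"claw":0},{"xyz":[0,0,0],"angular":[0,0,0],"claw":0},{"xyz":[0,0,0],"angular":[0,0,0],"claw":0},{"xyz":[0,0,0],"angular":[0,0,0],"claw":0},{"xyz":[0,-1.5,0],"angular":[0,0,0],"claw":0},{"xyz":[0,-1.5,0],"angular":[0,0,0],"claw":0},{"xyz":[0,0,-3],"angular":[0,0,0],"claw":0},{"xyz":[0,0,-3],"angular":[0,0,0],"claw":0},{"xyz":[0,0,-3],"angular":[0,0,0],"claw":0},{"xyz":[0,0,0],"angular":[0,0,0],"claw":0}])

```text
t: 15.3
eef_pos: [0.5769, -0.0244, 0.1845]
ee_rot: [3.14, 0.007, 3.084]
force: [1.1, -0.8, -0.1]
width: 0.0003
gripper_force: 0.0
```

servo_tool(targets=[{"xyz":[0,-3,-2],"angular":[0,0,0],"claw":0},{"xyz":[0,-3,-2],"angular":[0,0,0],"claw":0},{"xyz":[0,-3,-2],"angular":[0,0,0],"claw":0},{"xyz":[0,-3,0],"angular":[0,0,0],"claw":0},{"xyz":[0,-3,0],"angular":[0,0,0],"claw":0},{"xyz":[0,0,0],"angular":[0,0,0],"claw":0},{"xyz":[0,0,0],"angular":[0,0,0],"claw":0},{"xyz":[0,0,0],"angular":[0,0,0],"claw":0}])

```text
t: 16.1
eef_pos: [0.5659, -0.1733, 0.2396]
ee_rot: [3.141, -0.0, 3.084]
force: [1.4, 0.2, -0.2]
width: 0.0005
gripper_force: 0.0
```

```bash
python3 st.py; python3 - <<'E'
from h import *
d=grab('side','side5'); a=d['color']; cv2.imwrite('pics/side5.png',cv2.resize(a[120:390,90:450],None,fx=2.2,fy=2.2,interpolation=cv2.INTER_CUBIC))
v=np.load('rack.npy'); c,s=np.cos(v[2]),np.sin(v[2])
for ly in(-.056,0,.056):
    l=ly+.01; X=[v[0]+c*.0578-s*l,v[1]+s*.0578+c*l,.0685]; print(((proj(d,X)[0]-[90,120])*2.2).round())
E
```

```text
t 16.1 rackxy -187.7 1.0 tipz 217.6 yawerr -0.01 [ 3.14145796e+00 -4.99981824e-04  3.08414520e+00] F [ 1.4  0.2 -0.2] w 0.0004567620936680164
[486. 223.]
[529. 242.]
[574. 262.]
```

View pics/side5.png

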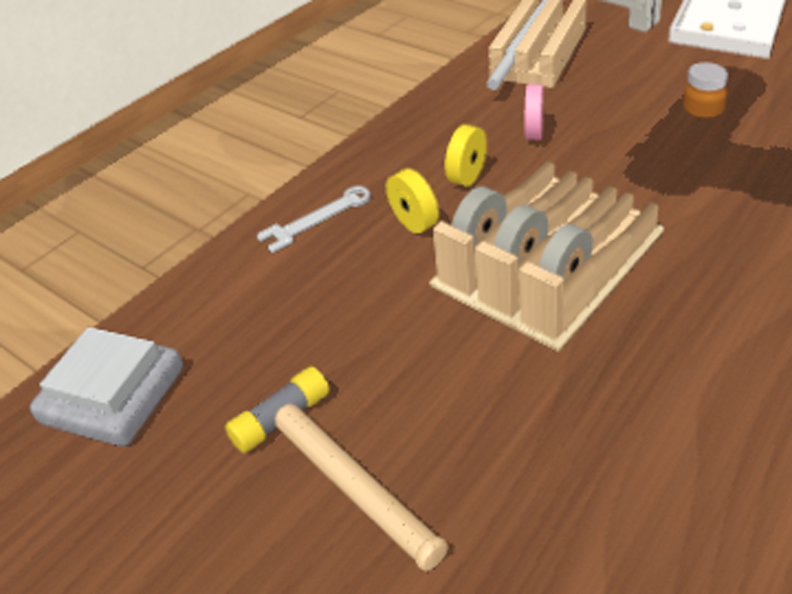

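All three hubs, at (487,225), (529,244) and (574,263), match the predicted home points. The mallet, the jar and the other bench items in view are where they were, and the arm is clear.

```bash
python3 -c "
from h import *
print(order.job_done())"
```

```text
the job is handed in; nothing more can be done
None
```

Both grinding wheels have been rolled home against their stops; the third wheel, the mallet and the jar were left alone, and the job was handed in at about 16 s with the arm clear.

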